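# Move the arched panel from the slotted rack to its foot

## Task

A display stand is to be put together: draw the round-topped plywood panel straight up out of its grooves in the slotted rack and stand it in the wooden foot, with its tongue pushed fully home in the slot so that its shoulders rest on the foot. Leave the other two panels in the rack, and do not disturb the sanding block or the small wooden offcut.

Things in the scene. Friction and masses are not known exactly. Their poses are not given: they have to be found in the camera images.
- panel_arch: the round-topped plywood panel, 8 mm thick (own x), 100 wide (y), 140 high; below height 22 mm only a centred tongue 66 mm wide, so shoulders are at 22; straight sides to 90, then a half-round top of radius 50. 80 g, loose, upright in a rack groove (grooves vary), tongue end on the rack's board. Origin: centre of the tongue's lower edge, z up; front and back alike; this is the panel to move.
- panel_gable: a plywood panel, 8 mm thick (own x), 100 wide (y), 140 high; below height 22 mm only a centred tongue 66 mm wide, so shoulders are at 22; straight sides to 90, then a pointed roof-like top. 80 g, loose, upright in a rack groove (grooves vary), tongue end on the rack's board. Origin: centre of the tongue's lower edge, z up; front and back alike; stays in the rack.
- panel_square: a plywood panel, 8 mm thick (own x), 100 wide (y), 140 high; below height 22 mm only a centred tongue 66 mm wide, so shoulders are at 22; square top. 80 g, loose, upright in a rack groove (grooves vary), tongue end on the rack's board. Origin: centre of the tongue's lower edge, z up; front and back alike; stays in the rack.
- rack: light wooden rack fixed to the bench: board 210 (x) by 150 (y) by 12 mm, comb rails along its long sides at 44 to 64 mm either side in y, tops 80 mm above the bench. Facing upright grooves 10 wide, 8 deep, at x = -70, 0, +70 mm guide the panels' side edges; panel x lies along rack x. A panel is free when raised 68 mm. Origin: centre of the underside, on the bench.
- foot: darker wooden block, loose, 600 g, 90 (x) by 150 (y) by 34 mm high, with one slot in the middle of its top, 10 (x) by 70 (y), 26 mm deep, mouth chamfered 3 mm. A panel's tongue (22 mm long) goes in until its shoulders rest on the top; the panel's origin is then 12 mm above the foot's. Origin: centre of the underside; z up.
- sanding_block: brown sanding block, 57 x 100 x 28 mm, loose bystander; origin at the centre of the underside.
- offcut_3: small flat wooden offcut, 50 x 70 x 12 mm, loose bystander; origin at the centre of the underside.
Things that resemble listed ones, but are neither listed nor needed, are in the scene too. Leave any black, orange or purple look-alike of the panel_arch alone.

How it is judged:
By the outcome, as a careful person would: the job done as asked, in the order asked, and still so for the second after the job is handed in, with the robot touching nothing.
It also fails if it takes over 48 s, if anything falls off the work surface, if the arm or the gripper's body presses on something with over 40 N, if the wrist force passes 120 N, or if a joint passes its speed limit or range.

## Robot

A 6-joint arm with a two-finger parallel gripper is mounted at the origin on a cart in front of the work surface, level with it; the furniture and walls round the work are solid. World frame = base frame: x ahead of the robot, y to its left, z up, the work surface at z = 0. Lengths are in m, angles in rad, forces in N, time in s.
With the tool pointing down it reaches from about 0.25 to 0.775 m from the base axis. Payload 8.9 kg.
Tool frame: the origin (TCP) lies midway between the tips of the shut fingers; the grasp point (between the pads) lies 19 mm behind it (env.pinch_z is the distance from the TCP to the grasp point, in m); z points along the fingers, y is the direction in which the jaws open and shut (so a half turn about z gives the same grasp; the last joint's range is limited). The gripper opens to 85 mm and grips with 20 to 120 N. Pads are 22 mm wide; open, the fingers measure 114 mm over their backs; the gripper's body (76 mm by 85 mm) begins 54 mm behind the grasp point. The pads swing forward as they close: fully open they stand 13 mm farther back than shut.
Start: joints at [-1.306, 0.291, -0.153, 1.127, 0, 1.431], TCP at [0.206, -0.483, 0.231] pointing down, gripper open.
Joint ranges: [-2.52, 2.52], [-0.91, 1.74], [-1.3, 1.37], [-1.96, 2.02], [-1.52, 1.47], [-3.14, 3.14]. Speed limits (rad/s): [2.22, 2.22, 2.79, 3.14, 3.14, 3.14].

## Interface

Orientations are given as [roll, pitch, yaw] about the fixed x, y, z axes, in that order (R = Rz(yaw) Ry(pitch) Rx(roll)).
In Python, from plant import env gives the robot as it stands.
- The arm moves only by the shell command python3 -m creep 'ROWS' [OPENING] [FORCE]. ROWS is JSON, a list of rows, each a list of 2 entries, a list of its own where there are three numbers: the shift along the tool's x, y, z in mm, then the turn, a rotation vector about the tool's x, y, z in rad. A call has 1 to 20 rows; each row is the pose to reach, as a shift and turn from the pose commanded when the call began, along the tool's axes at that moment; what a row does not reach only later rows make up. A row lasts 1/10 s, in which the tool goes at most 50 mm and 8.59 degrees, less where a joint would pass 70% of its speed; a pose out of reach is approached as far as the arm can. A call with a gripper value outside its range is refused whole. OPENING is the finger opening in mm, from 0 to 85.4, set as the call begins (- or left out, the last holds). The fingers move at their own pace and stop on an object; FORCE is the grip in N (left out, the last holds). Time passes only in rows, so rows that repeat a pose let the fingers close. It gives the time, the measured TCP pose, the force and the opening at its end, in the units of the state.
- env.sense(): the state, without advancing time (a new reading comes with each control period).
- env.camera(name): name is "scene" or "top" or "wrist"; returns the picture (480x640x3 uint8, blue, green, red); there is no depth.
- env.camera_model(name): a dict with "fx", "fy", "cx", "cy" (pixels), "rvec" (rotation vector, rad) and "tvec" (3), from world to camera coordinates, as OpenCV has them; the wrist camera has in their place "tool_from_camera" (4x4, takes a point from camera to tool coordinates, whose origin is the TCP and whose axes are the flange's). Camera axes: x right, y down, z forward; pixel columns grow to the right and rows downward; lengths in m; the calibration is good to about 2 mm. A picture is of the moment at which its call begins: read the wrist's pose just before it. camera_model takes no time and is no camera call.
- env.hand_in(): hands the job in, once; it reports no verdict.
The state is a dict: "t": time; "joint_pos": joint angles; "qd": joint speeds; "joint_efforts": joint torques, N m; "tool_pos": TCP position; "tool_rot": TCP orientation; "wrist_force": force on the tool from outside, world axes, zero at the start; "ft_torque": the same for the moment, N m; "opening": finger opening in m.
Only numpy, scipy, OpenCV 4.12 (cv2) and the standard library are available. Lean on these libraries where they do the work, as an engineer would, in place of code of your own. Each camera call takes 0.05 s, during which the arm holds its last target. There are 200 camera calls.

## Working session

There is one attempt and no reset: what is moved stays moved. The work goes in short steps, Python scripts to look and compute and a shell command to move; the robot and the scene stay as the last step left them, time stands still between calls to the robot, and variables do not carry over. Pictures are saved under pics/ and viewed, about 8 in all and at most 12, crops included, and the job is handed in when it is done.

```bash
mkdir -p pics; ls
python3 - <<'E'
from plant import env
import cv2
for n in("scene","top"):
    cv2.imwrite(f"pics/{n}0.png",env.camera(n)); print(n,env.camera_model(n))
print(env.camera_model("wrist")); print(env.sense(), env.pinch_z)
E
```

```text
pics
scene {'fx': 599.797094391336, 'fy': 599.797094391336, 'cx': 330.4108971649732, 'cy': 236.26851821788503, 'rvec': array([ 2.20744733, -1.07635172,  0.38783246]), 'tvec': array([-0.34363573,  0.31007322,  1.60153445])}
top {'fx': 607.1025698843368, 'fy': 607.1025698843368, 'cx': 323.71214923830325, 'cy': 245.33783039485954, 'rvec': array([ 2.10544958, -2.09981102,  0.23380474]), 'tvec': array([-0.05837382,  0.50617799,  1.68915528])}
{'fx': 414.5014407595601, 'fy': 414.5014407595601, 'cx': 315.7428970693422, 'cy': 236.88832666243235, 'tool_from_camera': array([[ 6.91262469e-05, -9.51049578e-01, -3.09038339e-01,
         8.01716618e-02],
       [ 9.99999633e-01,  3.29486239e-04, -7.90295235e-04,
         1.21640114e-03],
       [ 8.53433829e-04, -3.09038171e-01,  9.51049252e-01,
        -1.42806727e-01],
       [ 0.00000000e+00,  0.00000000e+00,  0.00000000e+00,
         1.00000000e+00]])}
{'t': 0.1, 'joint_pos': array([-1.30625222e+00,  2.91217262e-01, -1.53985092e-01,  1.12670073e+00,
       -2.45491859e-05,  1.43150087e+00]), 'qd': array([ 0.00053792, -0.00178156,  0.00109622,  0.00018898,  0.00086751,
       -0.00101115]), 'joint_efforts': array([ 7.39085935e-04, -5.37978601e+01,  3.31918108e+01,  9.39564547e-03,
       -1.32470645e-04, -5.35888475e-06]), 'tool_pos': array([ 0.20620341, -0.48241969,  0.23081774]), 'tool_rot': array([-3.14049321e+00, -1.29356910e-04,  4.03839506e-01]), 'wrist_force': array([1.08629018, 0.08140638, 0.13717219]), 'ft_torque': array([-0.03138232,  0.01923295,  0.04851576]), 'opening': 0.08549476109130326} 0.0187
```

View pics/scene0.png

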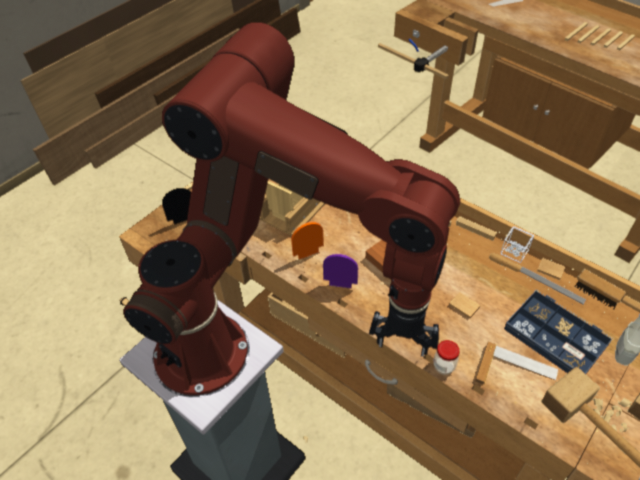

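View pics/top0.png

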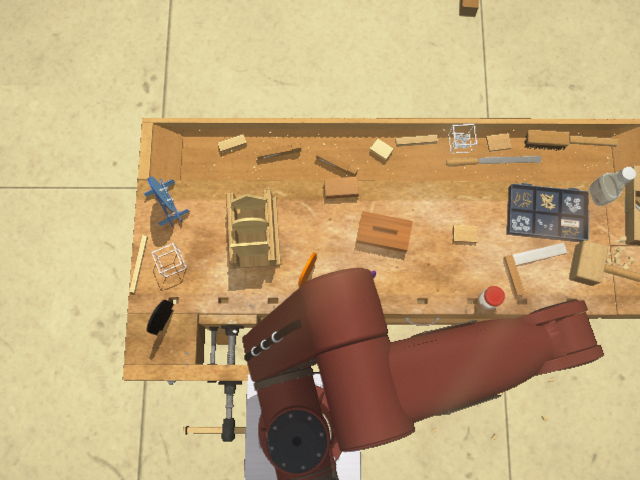

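The top view shows the rack near (252,228), the foot near (385,232), the sanding block near (340,187) and an offcut near (465,233). The purple and orange look-alikes stand between the rack and the arm. Next I'll enlarge it.

```bash
cat > h.py <<'E'
from plant import env
import cv2, numpy as np
from scipy.spatial.transform import Rotation as Ro
def K(m): return np.array([[m["fx"],0,m["cx"]],[0,m["fy"],m["cy"]],[0,0,1.]])
def ext(n,s=None):
    m=env.camera_model(n)
    if n!="wrist": return K(m),cv2.Rodrigues(m["rvec"])[0],np.array(m["tvec"])
    T=np.eye(4);T[:3,:3]=Ro.from_euler("xyz",s["tool_rot"]).as_matrix();T[:3,3]=s["tool_pos"]
    C=np.linalg.inv(T@m["tool_from_camera"]); return K(m),C[:3,:3],C[:3,3]
def unproj(E,uv,z):
    k,R,t=E; o=-R.T@t; d=R.T@np.linalg.inv(k)@np.array([*uv,1.]); return o+d*(z-o[2])/d[2]
def proj(E,P):
    k,R,t=E; p=(k@(R@np.atleast_2d(P).T+t[:,None])).T; return p[:,:2]/p[:,2:]
E
python3 - <<'E'
from h import *
im=cv2.imread("pics/top0.png")
a=cv2.resize(im[180:280,215:295],None,fx=5,fy=5,interpolation=3)
b=cv2.resize(im[180:280,340:420],None,fx=5,fy=5,interpolation=3)
cv2.imwrite("pics/c.png",np.hstack([a,b]))
E=ext("top")
print(unproj(E,(252,228),.08),unproj(E,(385,232),.034),unproj(E,(320,270),.0))
E
```

```text
[0.55128607 0.14783758 0.08      ] [ 0.55198005 -0.23631669  0.034     ] [ 0.44470894 -0.04618259  0.        ]
```

View pics/c.png

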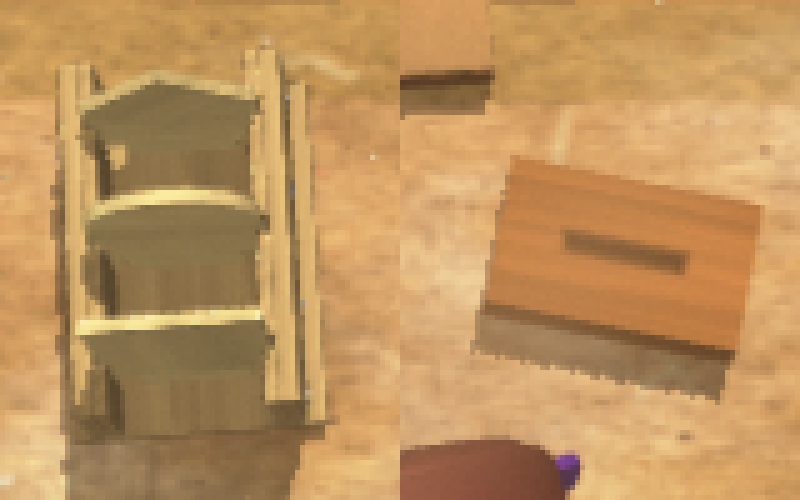

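The gable panel is at the far end, the arch in the middle and the square nearest. The foot's corners in the crop are at (513,156), (762,206), (735,355) and (485,305). I'll work out poses from these.

Run:
```python
from h import *
E=ext("top")
c=np.array([unproj(E,(340+(u-400)/5-.4,180+v/5-.4),.034) for u,v in[(513,156),(762,206),(735,355),(485,305)]])
print(c.mean(0),[np.linalg.norm(c[i]-c[i-1]) for i in range(4)])
d=c[0]-c[1]+c[3]-c[2]; print("foot y-axis yaw-90",np.degrees(np.arctan2(d[1],d[0]))-90)
# arch ends on rails at z .102 (straight sides' top), peak .152
f=lambda u,v,z:unproj(E,(215+u/5-.4,180+v/5-.4),z)
print("arch",f(90,212,.102),f(258,206,.102),f(172,193,.152)); print("square",f(78,325,.152),f(262,314,.152))
s=env.sense(); p=s["tool_pos"]; R=Ro.from_euler("xyz",s["tool_rot"])
for tgt,yaw in(((.55,-.10,.30),90),((.55,.06,.30),90)):
    print(R.as_matrix().T@(np.array(tgt)-p)*1e3,(R.inv()*Ro.from_euler("xyz",[np.pi,0,np.radians(yaw)])).as_rotvec())
```

```text
[ 0.55618121 -0.2343981   0.034     ] [np.float64(0.09205616068107829), np.float64(0.14916060888929478), np.float64(0.09157399108341109), np.float64(0.14806933440977854)]
foot y-axis yaw-90 -11.585899010519995
arch [0.56298835 0.20041726 0.102     ] [0.56672947 0.10558919 0.102     ] [0.56051375 0.14794005 0.152     ]
square [0.48611375 0.19677586 0.152     ] [0.49249873 0.09695754 0.152     ]
[ 466.42274298 -216.63782725  -68.88378159] [-8.96275201e-04 -7.55836286e-04 -1.16695663e+00]
[ 529.29504362 -363.76717493  -68.71388766] [-8.96275201e-04 -7.55836286e-04 -1.16695663e+00]
```

```bash
python3 -m creep '[[[0,0,-45],[0,0,0]],[[30,-14,-70],[0,0,-0.12]],[[466,-217,-70],[0,0,-1.167]],[[466,-217,-70],[0,0,-1.167]],[[466,-217,-70],[0,0,-1.167]],[[466,-217,-70],[0,0,-1.167]],[[466,-217,-70],[0,0,-1.167]],[[466,-217,-70],[0,0,-1.167]],[[466,-217,-70],[0,0,-1.167]],[[466,-217,-70],[0,0,-1.167]],[[466,-217,-70],[0,0,-1.167]],[[466,-217,-70],[0,0,-1.167]],[[466,-217,-70],[0,0,-1.167]],[[466,-217,-70],[0,0,-1.167]],[[466,-217,-70],[0,0,-1.167]],[[466,-217,-70],[0,0,-1.167]],[[466,-217,-70],[0,0,-1.167]]]' 36
python3 - <<'E'
from h import *
s=env.sense(); im=env.camera("wrist"); cv2.imwrite("pics/w1.png",im); E=ext("wrist",s)
import pickle; pickle.dump(E,open("w1.pkl","wb"))
print(s["tool_pos"],s["tool_rot"],s["opening"],s["qd"].max())
E
```

```text
t: 1.8
tool_pos: [0.5491, -0.101, 0.3015]
tool_rot: [3.141, 0.0, 1.569]
wrist_force: [0.1, 0.5, 0.8]
opening: 0.0361
[ 0.54910178 -0.10097097  0.30149535] [3.14145220e+00 1.37257756e-04 1.56935970e+00] 0.03608213885077892 0.005143180979554343
```

View pics/w1.png

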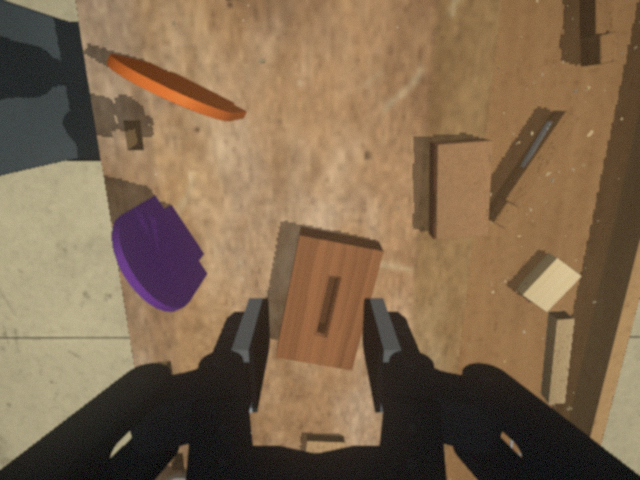

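The wrist view shows the foot clearly, with its top corners near (301,230), (382,247), (352,368) and (277,354). The slot runs from (335,278) to (324,333). I'll enlarge this once and move to the rack at the same time.

```bash
python3 - <<'E'
from h import *
im=cv2.imread("pics/w1.png")
cv2.imwrite("pics/c2.png",cv2.resize(im[225:375,265:390],None,fx=4,fy=4,interpolation=3))
s=env.sense(); R=Ro.from_euler("xyz",s["tool_rot"]).as_matrix()
print(R.T@(np.array([.563,.13,.33])-s["tool_pos"])*1e3)
E
python3 -m creep '[[[240,13,-29],[0,0,0]],[[240,13,-29],[0,0,0]],[[240,13,-29],[0,0,0]],[[240,13,-29],[0,0,0]],[[240,13,-29],[0,0,0]],[[240,13,-29],[0,0,0]],[[240,13,-29],[0,0,0]],[[240,13,-29],[0,0,0]]]'
python3 - <<'E'
from h import *
s=env.sense(); im=env.camera("wrist"); cv2.imwrite("pics/w2.png",im); E=ext("wrist",s)
import pickle; pickle.dump(E,open("w2.pkl","wb"))
print(s["tool_pos"],s["tool_rot"])
E
```

```text
[230.87959019  13.53106398 -28.52406003]
t: 2.65
tool_pos: [0.5625, 0.1388, 0.3302]
tool_rot: [-3.141, 0.0, 1.57]
wrist_force: [-0.3, -0.8, 0.3]
opening: 0.0361
[0.56249388 0.13879465 0.33019494] [-3.14133317e+00  3.92669924e-04  1.56978211e+00]
```

View pics/c2.png

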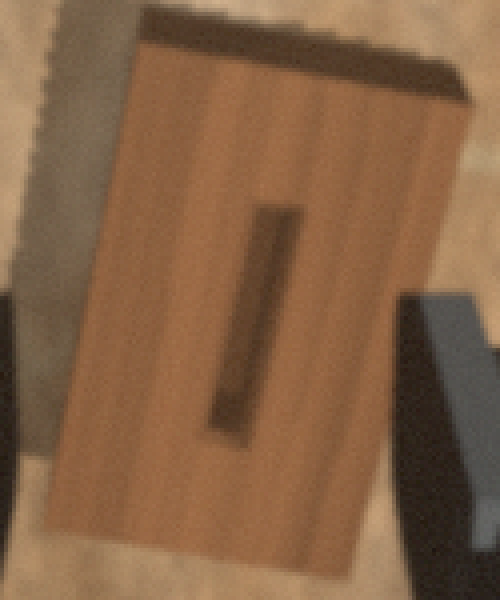

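View pics/w2.png

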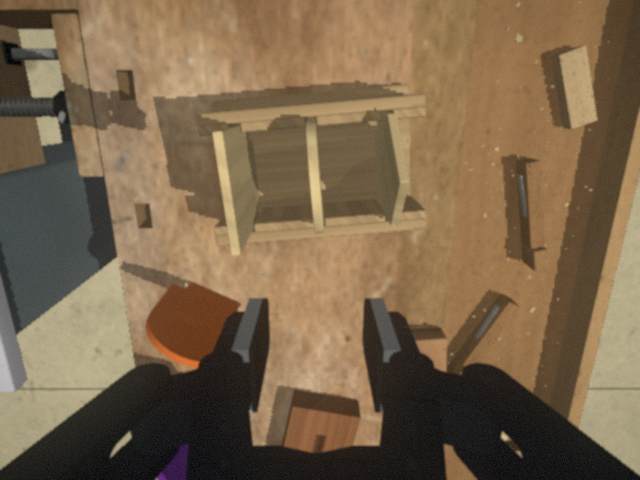

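The foot's top corners in the 4x crop are (137,42), (470,103), (352,578) and (45,530). In w2 the arch is the middle strip, from about (311,118) to (318,232), between the square (left) and the gable (right). I'll enlarge the rack.

Run:
```python
from h import *
import pickle
im=cv2.imread("pics/w2.png")
cv2.imwrite("pics/c3.png",cv2.resize(im[90:250,225:435],None,fx=3.75,fy=3.75,interpolation=3))
E=pickle.load(open("w1.pkl","rb"))
c=np.array([unproj(E,(265+u/4-.4,225+v/4-.4),.034) for u,v in[(137,42),(470,103),(352,578),(45,530)]])
print(c.mean(0),[np.linalg.norm(c[i]-c[i-1]).round(4) for i in range(4)])
d=c[0]-c[3]+c[1]-c[2]; print(np.degrees(np.arctan2(d[1],d[0]))-90); d=c[1]-c[0]+c[2]-c[3]; print(np.degrees(np.arctan2(d[1],d[0])))
k=np.array([unproj(E,(265+u/4-.4,225+v/4-.4),.034) for u,v in[(257,205),(304,208),(248,448),(205,432)]]);print(k.mean(0))
```

```text
[ 0.56235311 -0.23523893  0.034     ] [np.float64(0.1498), np.float64(0.0889), np.float64(0.1488), np.float64(0.09)]
-10.744493940553
-10.67615620162688
[ 0.56334344 -0.23546329  0.034     ]
```

View pics/c3.png

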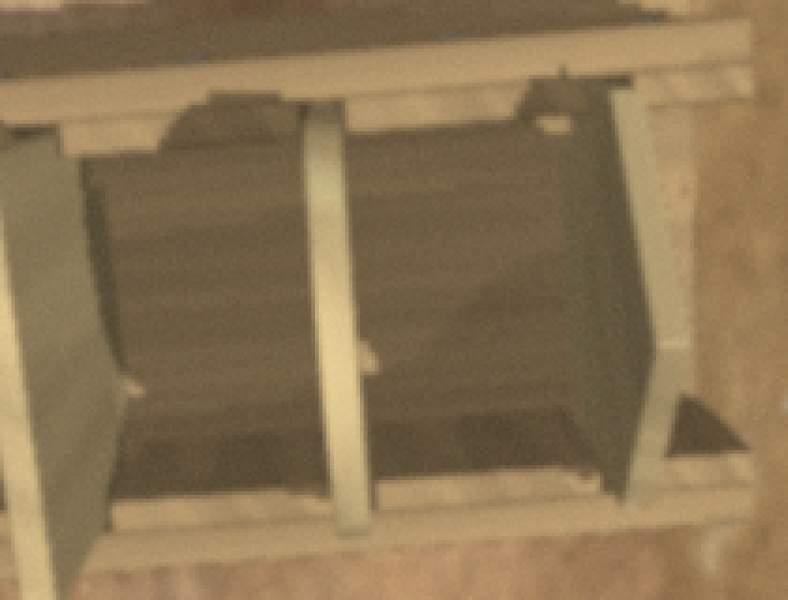

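The arch's ends are at crop (325,102) and (351,533), its crest is near (335,290), and the lines of the rail tops are clear.

Run:
```python
from h import *
import pickle
E=pickle.load(open("w2.pkl","rb"))
f=lambda u,v,z:unproj(E,(225+u/3.75-.4,90+v/3.75-.4),z)
print("ends",f(325,102,.102),f(351,533,.102)); print("crest",f(334,290,.152),f(320,180,.145),f(345,400,.145))
for n,a,b in(("up outer",(0,83),(750,18)),("up inner",(0,122),(750,60)),("low inner",(130,538),(750,487)),("low outer",(90,570),(750,520))):
    p,q=f(*a,.08),f(*b,.08); d=q-p; m=np.degrees(np.arctan2(d[1],d[0])); print(n,p,q,m, "y at x=.563",p[1]+(.563-p[0])*d[1]/d[0])
```

```text
ends [0.55979135 0.20559244 0.102     ] [0.56584587 0.10209486 0.102     ]
crest [0.5620647  0.16997839 0.152     ] [0.559195   0.19151575 0.145     ] [0.56432652 0.14537717 0.145     ]
up outer [0.48086102 0.20939391 0.08      ] [0.6612159 0.224106  0.08     ] 4.66346284758896 y at x=.563 0.21609423495146363
up inner [0.48023475 0.20028509 0.08      ] [0.6619816  0.21453364 0.08      ] 4.4826924610538885 y at x=.563 0.20677370198009762
low inner [0.50738363 0.09391251 0.08      ] [0.67051693 0.10782936 0.08      ] 4.876078352221537 y at x=.563 0.09865712471392953
low outer [0.4963256  0.08497093 0.08      ] [0.67123939 0.09879755 0.08      ] 4.519728922745915 y at x=.563 0.09024142335599283
```

```bash
cat > go.py <<'E'
import sys
from h import *
x,y,z,yaw=map(float,sys.argv[1:5]); s=env.sense(); R=Ro.from_euler("xyz",s["tool_rot"])
print(R.as_matrix().T@(np.array([x,y,z])-s["tool_pos"])*1e3,(R.inv()*Ro.from_euler("xyz",[np.pi,0,np.radians(yaw)])).as_rotvec())
E
python3 go.py .5625 .153 .103 94
```

```text
[1.45339383e+01 9.10186315e-03 2.27207166e+02] [-0.00027651  0.00029791 -0.07144152]
```

```bash
python3 -m creep '[[[14,0,0],[0,0,-0.07]],[[14,0,0],[0,0,-0.07]],[[14,0,45],[0,0,-0.07]],[[14,0,90],[0,0,-0.07]],[[14,0,130],[0,0,-0.07]],[[14,0,150],[0,0,-0.07]],[[14,0,165],[0,0,-0.07]],[[14,0,180],[0,0,-0.07]],[[14,0,195],[0,0,-0.07]],[[14,0,210],[0,0,-0.07]],[[14,0,222],[0,0,-0.07]],[[14,0,227],[0,0,-0.07]],[[14,0,227],[0,0,-0.07]],[[14,0,227],[0,0,-0.07]]]' && python3 -m creep '[[[0,0,0],[0,0,0]],[[0,0,0],[0,0,0]],[[0,0,0],[0,0,0]],[[0,0,0],[0,0,0]],[[0,0,0],[0,0,0]],[[0,0,0],[0,0,0]],[[0,0,0],[0,0,0]],[[0,0,0],[0,0,0]],[[0,0,0],[0,0,0]],[[0,0,0],[0,0,0]]]' 0 40
```

```text
t: 4.1
tool_pos: [0.5629, 0.1537, 0.1038]
tool_rot: [3.141, 0.0, 1.64]
wrist_force: [-0.5, 0.7, 0.7]
opening: 0.0361
t: 5.1
tool_pos: [0.5626, 0.1539, 0.104]
tool_rot: [3.141, -0.0, 1.641]
wrist_force: [-2.0, -0.0, 5.6]
opening: 0.0076
```

The panel is gripped, with the opening at 7.6 mm against 8 mm thickness. I'll lift it straight up.

```bash
python3 -m creep '[[[0,0,-5],[0,0,0]],[[0,0,-10],[0,0,0]],[[0,0,-16],[0,0,0]],[[0,0,-22],[0,0,0]],[[0,0,-30],[0,0,0]],[[0,0,-38],[0,0,0]],[[0,0,-46],[0,0,0]],[[0,0,-54],[0,0,0]],[[0,0,-62],[0,0,0]],[[0,0,-70],[0,0,0]],[[0,0,-85],[0,0,0]],[[0,0,-105],[0,0,0]],[[0,0,-125],[0,0,0]],[[0,0,-145],[0,0,0]],[[0,0,-160],[0,0,0]],[[0,0,-160],[0,0,0]],[[0,0,-160],[0,0,0]]]'
python3 - <<'E'
from h import *
s=env.sense(); im=env.camera("wrist"); t=env.camera("top"); sc=env.camera("scene")
cv2.imwrite("pics/d1.png",np.hstack([cv2.resize(im,(440,330)),cv2.resize(sc[120:320,250:450],(330,330))]))
cv2.imwrite("pics/w3.png",im)
E
python3 go.py .5628 -.2353 .264 79.3
```

```text
t: 6.8
tool_pos: [0.5625, 0.1539, 0.2631]
tool_rot: [3.141, -0.0, 1.641]
wrist_force: [-1.0, -0.1, -1.2]
opening: 0.007
[-388.16945795  -26.38542947   -1.66115315] [-0.00176896  0.00036159  0.25673449]
```

View pics/d1.png

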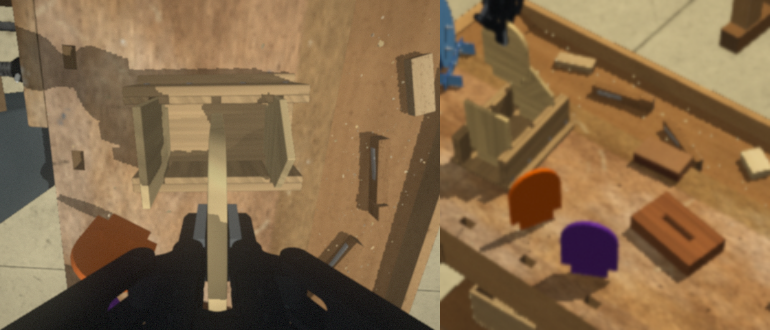

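The panel hangs upright and centred in the jaws, and the other two panels are still in the rack. Next I'll carry it over the foot and hover.

```bash
python3 -m creep '[[[-20,-1,0],[0,0,0]],[[-60,-4,0],[0,0,0]],[[-105,-7,0],[0,0,0.06]],[[-150,-10,0],[0,0,0.1]],[[-195,-13,0],[0,0,0.14]],[[-240,-16,0],[0,0,0.18]],[[-285,-19,0],[0,0,0.22]],[[-325,-22,0],[0,0,0.257]],[[-355,-24,0],[0,0,0.257]],[[-378,-26,0],[0,0,0.257]],[[-388,-26,0],[0,0,0.257]],[[-388,-26,20],[0,0,0.257]],[[-388,-26,50],[0,0,0.257]],[[-388,-26,80],[0,0,0.257]],[[-388,-26,100],[0,0,0.257]],[[-388,-26,112],[0,0,0.257]],[[-388,-26,115],[0,0,0.257]],[[-388,-26,115],[0,0,0.257]],[[-388,-26,115],[0,0,0.257]]]'
python3 - <<'E'
from h import *
import pickle
s=env.sense(); im=env.camera("wrist"); sc=env.camera("scene"); E=ext("wrist",s); pickle.dump(E,open("w4.pkl","wb"))
cv2.imwrite("pics/w4.png",im); cv2.imwrite("pics/s4.png",sc)
P=[(.5628,-.2353,.034)]; print(proj(E,P), proj(ext("scene"),P), s["tool_pos"],s["tool_rot"])
u,v=proj(ext("scene"),P)[0].astype(int)
cv2.imwrite("pics/d4.png",np.hstack([im[100:480,160:480],cv2.resize(sc[v-55:v+40,u-60:u+60],(480,380),interpolation=3)]))
E
```

```text
t: 8.85
tool_pos: [0.5645, -0.2352, 0.1494]
tool_rot: [3.14, 0.001, 1.384]
wrist_force: [0.0, -0.2, -1.1]
opening: 0.0076
[[310.93875629 230.18274686]] [[394.78944881 256.90274399]] [ 0.56446055 -0.23517882  0.14944575] [3.13993374e+00 5.53132730e-04 1.38405846e+00]
```

View pics/d4.png

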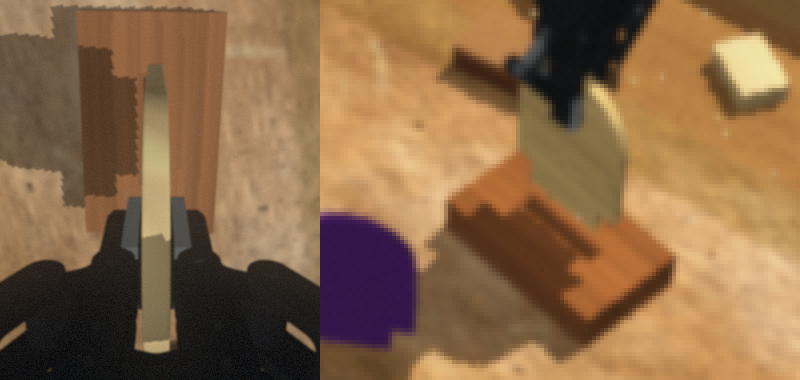

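The panel hangs over the foot, and the slot is hidden behind it. The TCP sits about 1.7 mm beyond target in x. I'll measure the foot's edges here in the tool frame as a check.

```bash
python3 - <<'E'
from h import *
import pickle
E=pickle.load(open("w4.pkl","rb")); im=cv2.GaussianBlur(cv2.imread("pics/w4.png"),(3,3),0).astype(float)
r=np.log(im[...,2]/(im[...,0]+1))
def edge(rows,lo,hi,sg):
    out=[]
    for v in rows:
        g=sg*np.gradient(r[v,lo:hi]); i=g.argmax(); 
        if 0<i<len(g)-1: out.append((lo+i+.5*(g[i-1]-g[i+1])/(g[i-1]-2*g[i]+g[i+1]),v))
    out=np.array(out); p=np.polyfit(out[:,1],out[:,0],1)
    for _ in range(3):
        e=abs(np.polyval(p,out[:,1])-out[:,0]); out=out[e<max(1.,2*np.median(e))]; p=np.polyfit(out[:,1],out[:,0],1)
    print(len(out),"rms",np.std(np.polyval(p,out[:,1])-out[:,0])); return p
s=env.sense(); R=Ro.from_euler("xyz",s["tool_rot"]).as_matrix()
res=[]
for nm,lo,hi,sg in(("right",360,400,-1),("left",228,258,1)):
    p=edge(range(125,300),lo,hi,sg); A=[unproj(E,(np.polyval(p,v),v),.034) for v in(130,290)]
    d=A[0]-A[1]; a=np.degrees(np.arctan2(d[1],d[0])); t=[(R.T@(x-s["tool_pos"]))[:2]*1e3 for x in A]
    print(nm,p,"yaw",a-90,t); res.append(t)
print("mid",(res[0][0]+res[1][0])/2,(res[0][1]+res[1][1])/2)
E
python3 go.py .5628 -.2353 .142 79.3
```

```text
175 rms 0.18073795954673588
right [-6.40389986e-02  3.93757386e+02] yaw -11.504408021637602 [array([63.09485782, 43.44378793]), array([-42.98228428,  41.97524954])]
173 rms 0.31850154587926105
left [4.32535672e-02 2.31646675e+02] yaw -11.488229470049362 [array([ 63.07328886, -46.09537336]), array([-42.9800902 , -47.53363101])]
mid [63.08407334 -1.32579271] [-42.98118724  -2.77919073]
[-0.29933979 -1.59660304  7.4293781 ] [ 0.00177872  0.00059982 -0.00019691]
```

```bash
python3 - <<'E'
from h import *
import pickle
E=pickle.load(open("w4.pkl","rb")); im=cv2.GaussianBlur(cv2.imread("pics/w4.png"),(3,3),0).astype(float)
s=env.sense(); R=Ro.from_euler("xyz",s["tool_rot"]).as_matrix()
r=np.log(im[...,2]/(im[...,0]+1))
for z in(69,55,40,25,10,2):
    q=proj(E,[s["tool_pos"]+R@np.array([50,y,z])/1e3 for y in(-4,4)])
    v=int(round(q[0,1])); x=r[v,280:350]; g=np.gradient(x); a,b=g.argmin(),g.argmax()
    print(z,v,q[:,0].round(1),"meas",280+a,280+b, "offset mm",((560+a+b)/2-q[:,0].mean())*8/(q[1,0]-q[0,0]))
E
python3 - <<'E'
import cv2
im=cv2.imread("pics/w4.png"); cv2.imwrite("pics/c4.png",cv2.resize(im[150:300,280:350],None,fx=4,fy=4,interpolation=3))
E
```

```text
69 162 [305.1 320.9] meas 301 333 offset mm 2.0176031774462087
55 166 [304.4 321.2] meas 307 323 offset mm 1.0421669607043267
40 171 [303.5 321.6] meas 307 324 offset mm 1.305235142229419
25 177 [302.4 322.1] meas 306 325 offset mm 1.3305792679167847
10 184 [301.1 322.6] meas 305 325 offset mm 1.169841443797862
2 188 [300.3 322.9] meas 304 326 offset mm 1.1925379912594791
```

View pics/c4.png

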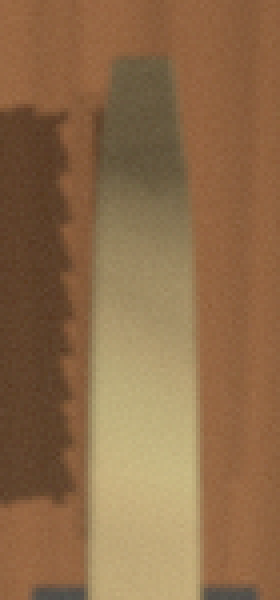

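The panel sits +1.2 mm in tool y as the camera sees it, with no tilt. The foot midline is at -2.2 mm, so the shift needed is -3.4 mm with a +0.014 rad turn. I'll check tool x as well.

Run:
```python
from h import *
import pickle
E=pickle.load(open("w4.pkl","rb")); im=cv2.GaussianBlur(cv2.imread("pics/w4.png"),(3,3),0).astype(float)
s=env.sense(); R=Ro.from_euler("xyz",s["tool_rot"]).as_matrix()
r=np.log(im[...,2]/(im[...,0]+1))
g=im[...,2]
for u in(260,290,310,340,370):
    gv=np.gradient(g[95:130,u]); v=95+abs(gv).argmax(); print(u,v,gv[abs(gv).argmax()].round(1),(R.T@(unproj(E,(u,v),.034)-s["tool_pos"])*1e3).round(1))
# tool x of shoulder corner seen at row 164.5, tool z=70
k,Rc,t=E
for x in(46,48,50): print(x,proj(E,[s["tool_pos"]+R@np.array([x,0,70])/1e3]))
```

```text
260 106 -23.5 [ 76.9 -31.8 115.3]
290 106 -18.5 [ 76.9 -14.  115.4]
310 106 -16.0 [ 76.9  -2.1 115.4]
340 106 -16.0 [ 76.9  15.7 115.4]
370 109 -18.0 [ 75.2  33.6 115.4]
46 [[313.05284233 169.89054521]]
48 [[313.04611912 165.97483999]]
50 [[313.03935671 162.03630505]]
```

```bash
python3 -m creep '[[[0,-2,4],[0,0,0.014]],[[0,-3.4,8],[0,0,0.014]],[[0,-3.4,12],[0,0,0.014]],[[0,-3.4,16],[0,0,0.014]],[[0,-3.4,18],[0,0,0.014]],[[0,-3.4,18],[0,0,0.014]],[[0,-3.4,18],[0,0,0.014]]]'
```

```text
t: 9.65
tool_pos: [0.5604, -0.2344, 0.1303]
tool_rot: [-3.142, -0.0, 1.37]
wrist_force: [-0.7, 0.1, -0.6]
opening: 0.0078
```

```bash
python3 -m creep '[[[0.7,0,2],[0,0,0]],[[0.7,0,4],[0,0,0]],[[0.7,0,6],[0,0,0]],[[0.7,0,8],[0,0,0]],[[0.7,0,9],[0,0,0]],[[0.7,0,10],[0,0,0]],[[0.7,0,10],[0,0,0]]]'
python3 - <<'E'
from h import *
s=env.sense();print(s["wrist_force"],s["ft_torque"])
E
```

```text
t: 10.35
tool_pos: [0.5606, -0.2337, 0.1202]
tool_rot: [-3.142, -0.0, 1.37]
wrist_force: [-0.6, 0.7, -1.0]
opening: 0.0076
[-0.59504015  0.68503585 -0.9981434 ] [ 0.02314728 -0.07008034 -0.02261707]
```

There's no contact force with the tongue about 6 mm below the foot's top, so it's in the slot. I'll push it home.

```bash
python3 -m creep '[[[0,0,3],[0,0,0]],[[0,0,6],[0,0,0]],[[0,0,9],[0,0,0]],[[0,0,11],[0,0,0]],[[0,0,13],[0,0,0]],[[0,0,14.5],[0,0,0]],[[0,0,15.5],[0,0,0]],[[0,0,15.5],[0,0,0]]]'
python3 -m creep '[[[0,0,0.5],[0,0,0]],[[0,0,1],[0,0,0]],[[0,0,1],[0,0,0]]]'
```

```text
t: 11.15
tool_pos: [0.5605, -0.2337, 0.1047]
tool_rot: [-3.141, -0.0, 1.37]
wrist_force: [0.2, 0.7, -1.4]
opening: 0.0079
t: 11.45
tool_pos: [0.5606, -0.2337, 0.104]
tool_rot: [3.141, 0.0, 1.37]
wrist_force: [-0.2, 0.4, -0.2]
opening: 0.0075
```

```bash
python3 -m creep '[[[0,0,0.5],[0,0,0]],[[0,0,1],[0,0,0]],[[0,0,1.3],[0,0,0]],[[0,0,1.3],[0,0,0]]]'
```

```text
t: 11.85
tool_pos: [0.5608, -0.2338, 0.1039]
tool_rot: [3.14, 0.0, 1.37]
wrist_force: [-3.4, 1.6, 13.1]
opening: 0.0076
```

The tool stopped at z = 0.1039 with 13 N of contact, which matches the expected seated height of 0.104. I'll release and retreat.

```bash
python3 -m creep '[[[0,0,-1],[0,0,0]],[[0,0,-1],[0,0,0]]]' && python3 -m creep '[[[0,0,0],[0,0,0]],[[0,0,0],[0,0,0]],[[0,0,0],[0,0,0]],[[0,0,0],[0,0,0]],[[0,0,0],[0,0,0]],[[0,0,0],[0,0,0]]]' 36 && python3 -m creep '[[[0,0,-10],[0,0,0]],[[0,0,-30],[0,0,0]],[[0,0,-60],[0,0,0]],[[0,0,-100],[0,0,0]],[[0,0,-140],[0,0,0]],[[0,0,-170],[0,0,0]],[[0,0,-200],[0,0,0]],[[0,0,-200],[0,0,0]],[[100,0,-200],[0,0,0]],[[100,0,-200],[0,0,0]],[[100,0,-200],[0,0,0]],[[100,0,-200],[0,0,0]]]'
python3 - <<'E'
from h import *
im=env.camera("wrist"); sc=env.camera("scene")
cv2.imwrite("pics/d5.png",np.hstack([cv2.resize(im,(440,330)),cv2.resize(sc[160:310,280:430],(330,330),interpolation=3)]))
s=env.sense();E=ext("wrist",s)
# expected seated panel crest and shoulders
c=np.array([.561,-.234,0]);d=np.array([np.cos(np.radians(78.5)),np.sin(np.radians(78.5)),0])
print(proj(E,[c+[0,0,.152],c+.05*d+[0,0,.034],c+.05*d+[0,0,.102]])*440/640)
print(proj(ext("scene"),[c+[0,0,.152],c+.05*d+[0,0,.034],c-.05*d+[0,0,.034]]))
E
```

```text
t: 12.05
tool_pos: [0.5607, -0.2338, 0.1039]
tool_rot: [3.141, 0.0, 1.37]
wrist_force: [-1.2, 0.4, 7.8]
opening: 0.0074
t: 12.65
tool_pos: [0.5605, -0.2337, 0.1034]
tool_rot: [-3.141, -0.0, 1.37]
wrist_force: [-0.3, 0.5, 0.1]
opening: 0.0358
t: 13.85
tool_pos: [0.5805, -0.1346, 0.3036]
tool_rot: [-3.141, 0.0, 1.372]
wrist_force: [-0.2, -0.6, 0.4]
opening: 0.036
[[216.51018408 229.98164615]
 [216.70662686 159.51231687]
 [216.58132435 175.20568438]]
[[396.77984178 230.21671609]
 [382.36693689 247.28929882]
 [406.13344293 267.13680858]]
```

View pics/d5.png

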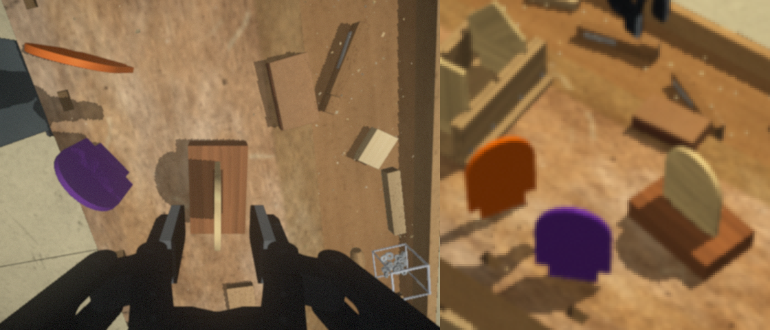

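The panel stands upright in the foot with its shoulders on the top face. In the scene half of the picture its crest is near crop (690,148) and its base near (690,215). The gable is still in the rack, and the look-alikes, sanding block and offcut appear untouched.

```bash
python3 -c "
from plant import env
print(env.sense()['wrist_force']); env.hand_in()"
```

```text
[ 0.51413026 -0.2217242   1.07979497]
the job is handed in; nothing more can be done
```

I lifted the round-topped panel straight up out of the middle groove of the rack and pushed its tongue fully home in the foot. I then released it, moved the gripper clear and handed the job in at about 14 s.

**Seating:** The tool stopped on firm contact (13 N) at z = 0.1039 m. That matches its height when it gripped the panel in the rack (0.104 m), which is the same as the seated height. The last pictures show the panel upright in the slot with its shoulders on the foot. The sanding block and the look-alikes appear untouched.

**Disagreements:**
- The low-resolution top camera put the foot about 6 mm off in x from the first wrist-camera fix. I used the wrist camera, and its close-up then changed the slot line by about 2 mm and 0.8° from that fix.
- The first and last readings of the rail edges gave a rail width that did not match the given sizes, so I took the rack's centre from the outer edges instead.

**Not fully checked:** My last picture shows the gable panel in the rack, but the square panel only partly. I last saw it whole just after the lift, in its groove. I did not look closely at the small wooden offcut at the end, but the arm never went near it.

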